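Rake a dropped nut out from under the bench riser

TASK

A dark steel hexagon nut has been dropped and lies under the clear bench riser, beside a small balance weight. Take the flat probe by its handle, reach its turned-down blade in under the riser's front edge and down behind the nut, and drag the nut out until it lies on the bench just in front of the riser, wholly clear of the edge. Do not touch the nut with the gripper, leave the balance weight where it is, and lay the probe back down flat on the bench.

Things in the scene. Friction and masses are not known exactly. Their poses are not given: they have to be found in the camera images.
- probe_handle (a point): Loose flat probe, 0.25 kg. Point: centre of its grey handle, 90 x 18 x 44 mm high (x,y,z), 22 mm above the bench; grasp across the 18 mm from above. +x runs to the blade: metal strip 24 wide, 24-28 mm above the bench, to an upright blade 80 wide (y), 28 high, down to the bench, near face 238 and far face 242 mm ahead of the point; 12 mm flanges at its ends face back, 72 mm apart.
- nut_center (a point): The dropped nut: loose dark steel hexagon ring with a hole, 30 mm across flats (35 mm across corners), 16 mm high, 60 g, lying flat on the bench under the riser. This point is its centre, 8 mm above the bench.
- riser: Fixed clear acrylic shelf on 4 legs, open all round. Origin: on the bench below the middle of its front edge; +x goes in under it, y along the edge, z up. Panel x 0-200, y +-160 mm, underside 80, top 86 mm up; tube rack on it at x 152-188. Legs 14 mm thick at x 12 and 188, y +-148. Nut and weight lie at x 55-100, one at y 50 to 70, the other at y -70 to -50 mm.
- weight_center (a point): Small dark steel balance weight, a solid round cylinder 26 mm in diameter with a knob on top, 31 mm high in all, 100 g, loose, upright under the riser beside the nut. This point is its centre, 15.5 mm above the bench. To be left where it is.

How it is judged:
By the outcome, as a careful person would: the job done as asked, in the order asked, and still so for the second after the job is handed in, with the robot touching nothing.
It also fails if it takes over 45 s, if anything falls off the work surface, if the arm or the gripper's body presses on something with over 40 N, if the wrist force passes 120 N, or if a joint passes its speed limit or range.

ROBOT

A 6-joint arm with a two-finger parallel gripper is mounted at the origin on the work surface. World frame = base frame: x ahead of the robot, y to its left, z up, the work surface at z = 0. Lengths are in m, angles in rad, forces in N, time in s.
With the tool pointing down it reaches from about 0.325 to 0.9 m from the base axis. Payload 3.5 kg.
Tool frame: the origin (TCP) lies at the very end of the fingers, on their centre line; the grasp point (between the pads) lies grip_point_offset behind it (grip_point_offset is the distance from the TCP to the grasp point, in m); z points along the fingers, x is the direction in which the jaws open and shut, and the axes are right-handed (so a half turn about z gives the same grasp; the last joint's range is limited). The gripper opens to 85 mm and grips with 20 to 120 N. Pads are 22 mm wide; open, the fingers measure 114 mm over their backs; the gripper's body (76 mm by 85 mm) begins 54 mm behind the grasp point. The pads swing forward as they close: fully open they stand 13 mm farther back than shut.
Start: joints at [-1.206, 0.276, -0.026, 1.268, 0, 1.467], TCP at [0.282, -0.558, 0.231] pointing down, gripper open.
Joint ranges: [-3.12, 3.12], [-0.85, 1.88], [-1.08, 1.24], [-1.95, 2.15], [-1.57, 1.53], [-3.14, 3.14]. Speed limits (rad/s): [2.57, 2.57, 3.14, 3.14, 3.14, 3.14].

INTERFACE

Orientations are given as a unit quaternion [x, y, z, w].
In Python, from rig import * gives the robot as it stands.
- The arm moves only by the tool carry_out, never from a script. Its argument "commands" is a list of rows, each a list of 5 numbers: the shift along the tool's x, y, z in units of 40 mm (1.0 is 40 mm), then the turn about the tool's z in units of 6 degrees (1.0 is 6 degrees), then the finger opening in mm, from 0 to 85.4. In form: [[x, y, z, turn, gripper], ...]. A call has 1 to 5 rows; each row is the pose to reach, as a shift and turn from the pose commanded when the call began, along the tool's axes at that moment; what a row does not reach only later rows make up. A row lasts 1/12 s, in which the tool goes at most 41.7 mm and 7.16 degrees, less where a joint would pass 70% of its speed; a pose out of reach is approached as far as the arm can. A call with a gripper value outside its range is refused whole. The fingers move at their own pace and stop on an object; the grip force is fixed at half the most. Time passes only in rows, so rows that repeat a pose let the fingers close. It gives the time, the measured TCP pose, the force and the opening at its end, in the units of the state.
- get_obs(): the state, without advancing time (a new reading comes with each control period).
- read_camera(name): name is "scene" or "side" or "wrist"; returns (picture, depth): 480x640x3 uint8, red, green, blue; 480x640 float32, m along the optical axis (not along the pixel's ray), 0 where there is no reading.
- camera_model(name): a dict with "fov_y" (degrees; the focal length in pixels is half the picture's height over the tangent of half this angle, whatever the lens; pixels are square), "cx", "cy" (the principal point, pixels), "view" (4x4, takes a point from world to camera coordinates). Camera axes: x right, y down, z forward; pixel columns grow to the right and rows downward; lengths in m; the calibration is good to about 2 mm. The wrist camera is an equidistant fisheye: a pixel r from the principal point sees the ray r / f radians off the axis. A picture is of the moment at which its call begins: read the wrist's pose just before it. camera_model takes no time and is no camera call; for the wrist camera it gives the pose at the moment of the call.
- finish_job(): hands the job in, once; it reports no verdict.
Trained networks look in the newest picture that a camera, given by its name, has taken for a name from the list of things; names that differ only in an ending like _2 or _b are one class to them, and where a whole thing is asked for, a point or a joint stands for the part that bears it (a point fixed in the world has none). Each returns a list of dicts, best first, with "score" (0 to 1); they miss things now and then, are a little off and sometimes report something else, mostly with a low value. They report only what shows in the picture. A call takes as long as a camera call.
- outline_of(camera, name): "region" (480x640 bool, what is visible of it) and "bbox" ([centre column, centre row, width, height] in pixels, round what is visible of it).
The state is a dict: "t": time; "q": joint angles; "joint_velocities": joint speeds; "joint_torque": joint torques, N m; "tool_pos": TCP position; "orientation": TCP orientation; "wrist_force": force on the tool from outside, world axes, zero at the start; "torque": the same for the moment, N m; "grip_width": finger opening in m.
Only numpy, scipy, OpenCV 4.12 (cv2) and the standard library are available. Lean on these libraries where they do the work, as an engineer would, in place of code of your own. Each camera call takes 0.05 s, during which the arm holds its last target. There are 200 camera calls.

## Working session

There is one attempt and no reset: what is moved stays moved. The work goes in short steps, Python scripts to look and compute and a tool call to move; the robot and the scene stay as the last step left them, time stands still between calls to the robot, and variables do not carry over. Pictures are saved under pics/ and viewed, about 8 in all and at most 12, crops included, and the job is handed in when it is done.

Besides the shell and the picture viewer there is one more tool, called in YAML: its name, and indented under it one key for each argument. carry_out: Moves the arm, as the interface text tells. Its arguments: {"type":"object","properties":{"commands":{"type":"array","items":{"type":"array","items":{"type":"number"}}}},"required":["commands"]}

```bash
mkdir -p pics; cat > h.py <<'E'
from rig import *
import numpy as np, cv2
def cloud(cam,d,m):
    c=camera_model(cam); f=240/np.tan(np.radians(c["fov_y"]/2))
    v,u=np.nonzero(m&(d>0)); z=d[v,u]
    P=np.stack([(u-c["cx"])/f*z,(v-c["cy"])/f*z,z,np.ones(len(z))])
    return (np.linalg.inv(c["view"])@P)[:3].T
def proj(cam,p):
    c=camera_model(cam); f=240/np.tan(np.radians(c["fov_y"]/2))
    q=c["view"]@np.append(p,1); return q[0]/q[2]*f+c["cx"],q[1]/q[2]*f+c["cy"]
def ray(cam,u,v,z):
    c=camera_model(cam); f=240/np.tan(np.radians(c["fov_y"]/2)); T=np.linalg.inv(c["view"])
    d=T[:3,:3]@np.array([(u-c["cx"])/f,(v-c["cy"])/f,1]); o=T[:3,3]
    return o+d*(z-o[2])/d[2]
E
python3 - <<'E'
from h import *
print(get_obs())
for cam in("scene","side"):
    im,d=read_camera(cam); cv2.imwrite(f"pics/{cam}0.png",im[...,::-1]); np.save(f"{cam}.npy",d)
    print(cam,np.round(np.linalg.inv(camera_model(cam)["view"])[:3,3],3))
    for n in("probe_handle","nut_center","weight_center","riser"):
        for r in outline_of(cam,n)[:2]:
            P=cloud(cam,d,r["region"]); b=r["bbox"]
            print(n,round(r["score"],2),np.round(b),r["region"].sum(),np.round(ray(cam,b[0],b[1],.01),3),np.round(np.percentile(P,[2,50,98],axis=0),3).tolist() if len(P) else None)
            if r["score"]>.4: np.save(f"{cam}_{n}.npy",r["region"])
E
```

```text
{'t': 0.0, 'q': array([-1.20639372e+00,  2.77173110e-01, -2.78958496e-02,  1.26798284e+00,
        8.68527623e-07,  1.46741085e+00]), 'joint_velocities': array([ 0.00040079, -0.00054418, -0.0011721 ,  0.00033911,  0.00027695,
       -0.00183193]), 'joint_torque': array([ 1.29489558e-04, -4.45512414e+01,  2.95200491e+01,  1.64843589e-02,
        3.11666145e-05,  1.06630250e-05]), 'tool_pos': array([ 0.28154148, -0.55712468,  0.23012773]), 'orientation': array([ 8.51736831e-01, -5.23968604e-01, -8.94159774e-04, -6.87216288e-04]), 'wrist_force': array([-0.70821713,  0.06477387, -0.34359694]), 'torque': array([-0.02488913, -0.04641697, -0.06604106]), 'grip_width': 0.08547460281311185}
scene [ 0.914 -0.516  0.81 ]
probe_handle 0.7 [292. 292. 110. 138.] 2842 [ 0.576 -0.123  0.01 ] [[0.509, -0.264, 0.0], [0.57, -0.133, 0.029], [0.595, 0.02, 0.046]]
nut_center 0.63 [355. 162.   5.   4.] 26 [0.491 0.209 0.01 ] [[0.478, 0.214, 0.003], [0.484, 0.218, 0.007], [0.492, 0.22, 0.015]]
weight_center 0.72 [291. 291. 107. 138.] 2674 [ 0.574 -0.123  0.01 ] [[0.511, -0.264, 0.004], [0.571, -0.136, 0.029]
[... 156 characters left out ...]
de [ 0.394 -0.995  0.616]
probe_handle 0.79 [322. 285.  77. 108.] 2255 [ 0.559 -0.129  0.01 ] [[0.509, -0.266, -0.001], [0.569, -0.148, 0.027], [0.594, 0.02, 0.044]]
nut_center 0.48 [260. 199.  20.  10.] 146 [0.48  0.219 0.01 ] [[0.467, 0.214, -0.001], [0.48, 0.222, 0.011], [0.494, 0.246, 0.017]]
weight_center 0.63 [321. 285.  80. 103.] 2229 [ 0.558 -0.13   0.01 ] [[0.509, -0.266, -0.001], [0.569, -0.146, 0.027], [0.594, 0.02, 0.044]]
weight_center 0.51 [314. 191.  11.  13.] 105 [0.607 0.248 0.01 ] [[0.592, 0.238, 0.001], [0.601, 0.245, 0.016], [0.611, 0.258, 0.031]]
riser 0.67 [289. 175. 161.  96.] 6825 [0.561 0.344 0.01 ] [[0.392, 0.15, 0.004], [0.539, 0.255, 0.085], [0.704, 0.358, 0.124]]
```

View pics/scene0.png

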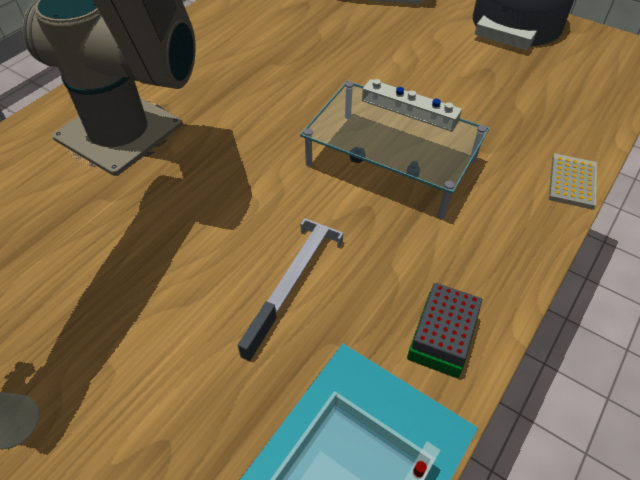

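View pics/side0.png

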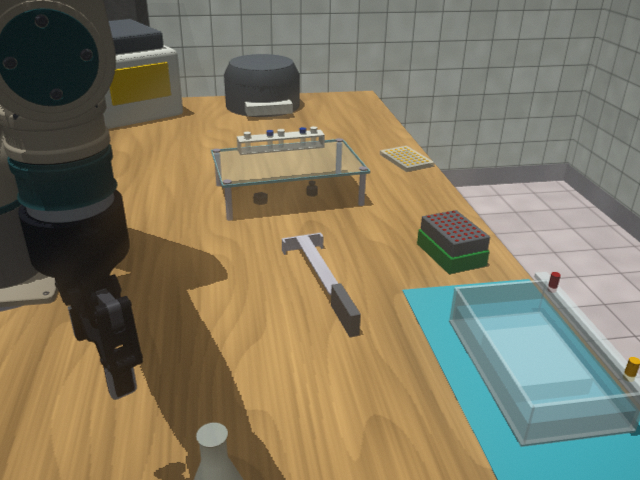

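The scene view shows the probe at about (292,292) with its blade toward the riser. The dark nut is at (357,154) and the weight at (414,168), both under the panel. In the side view the nut is the flat one at (260,198) and the knobbed weight is at (312,188).

```bash
python3 - <<'E'
from h import *
from scipy.optimize import least_squares
for cam in("scene","side"):
    d=np.load(cam+".npy"); im=cv2.imread(f"pics/{cam}0.png")
    P=cloud(cam,d,np.load(f"{cam}_riser.npy")); T=P[abs(P[:,2]-.086)<.006]
    r=cv2.minAreaRect((T[:,:2]*1000).astype(np.float32)); print(cam,"riser",r,np.round(cv2.boxPoints(r)).tolist())
    P=cloud(cam,d,np.load(f"{cam}_probe_handle.npy")); H=P[(P[:,2]>.038)]
    print("handle",len(H),cv2.minAreaRect((H[:,:2]*1000).astype(np.float32)))
    S=P[(P[:,2]>.02)&(P[:,2]<.033)&(P[:,1]>-.16)]; c=S[:,:2].mean(0); u=np.linalg.svd(S[:,:2]-c,full_matrices=False)[2][0]; print("strip+blade",c,u)
    # dark blobs under panel
    pr=lambda p:np.array(proj(cam,np.array(p)))
    dark=(im.max(2)<75).astype(np.uint8)
    m=np.zeros_like(dark); x,y,w,h=(330,135,110,50) if cam=="scene" else (245,175,85,35)
    m[y:y+h,x:x+w]=1; n,l,st,ce=cv2.connectedComponentsWithStats(dark&m)
    for i in range(1,n):
        if st[i,4]>15:
            b=st[i]; uv=(b[0]+b[2]/2-.5,b[1]+b[3]/2-.5)
            print("blob",b,"z8",np.round(ray(cam,*uv,.008),4),"z15",np.round(ray(cam,*uv,.0155),4))
    s=im[y-40:y+h+40,x-60:x+w+40]; cv2.imwrite(f"pics/{cam}_c.png",cv2.resize(s,None,fx=3,fy=3,interpolation=2))
a=cv2.imread("pics/scene_c.png");b=cv2.imread("pics/side_c.png")
w=max(a.shape[1],b.shape[1]);p=[cv2.copyMakeBorder(i,0,0,0,w-i.shape[1],0) for i in(a,b)]
v=np.vstack(p); cv2.imwrite("pics/c.png",cv2.resize(v,None,fx=min(1,598/v.shape[0]),fy=min(1,598/v.shape[0])))
E
```

```text
scene riser ((546.719970703125, 259.44049072265625), (322.6094055175781, 205.26914978027344), 5.941412925720215) [[376.0, 345.0], [397.0, 141.0], [718.0, 174.0], [697.0, 378.0]]
handle 619 ((581.1364135742188, -220.44798278808594), (19.372644424438477, 90.2754135131836), 8.254853248596191)
strip+blade [ 0.55680347 -0.06453906] [-0.15393437  0.98808107]
blob [330 146 102  39 369] z8 [0.5384 0.2342 0.008 ] z15 [0.5419 0.2272 0.0155]
blob [350 147  15  10  90] z8 [0.4762 0.2408 0.008 ] z15 [0.4803 0.2337 0.0155]
blob [407 161  13  16 151] z8 [0.5987 0.2637 0.008 ] z15 [0.6017 0.2564 0.0155]
side riser ((547.7607421875, 258.46051025390625), (320.7820739746094, 212.3665771484375), 5.615371227264404) [[378.0, 348.0], [399.0, 137.0], [718.0, 168.0], [697.0, 380.0]]
handle 428 ((580.7193603515625, -222.76222229003906), (19.822277069091797, 92.59927368164062), 8.394455909729004)
strip+blade [ 0.55484067 -0.06168551] [ 0.15286685 -0.98824679]
blob [307 181  10  15 121] z8 [0.6038 0.2664 0.008 ] z15 [0.6012 0.2509 0.0155]
blob [254 192  13  11  96] z8 [0.4812 0.2354 0.008 ] z15 [0.4801 0.2202 0.0155]
```

View pics/c.png

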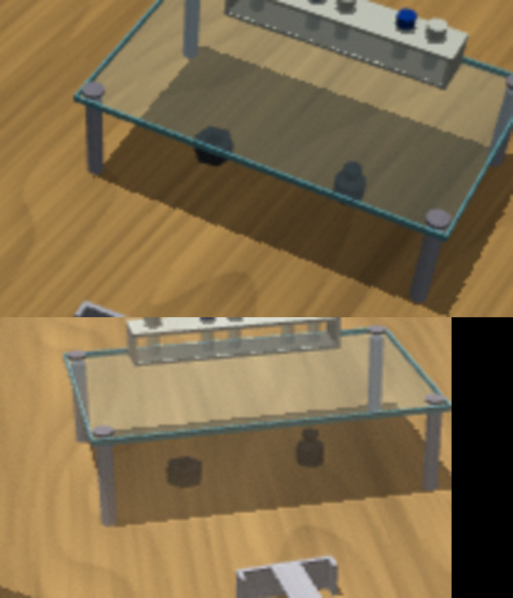

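Estimates (mm): the nut is at about (481,229). The riser's front-edge origin is about (557,159), with its inward axis 5.8° left of +y. The probe handle is at about (581,-222), heading 8.8° left of +y. Next I move above the handle.

```bash
cat >> h.py <<'E'
def to(x,y,z,head):
    "units to take the TCP to x,y,z with probe heading (deg left of +y); tool x at yaw=head"
    from scipy.spatial.transform import Rotation as R
    o=get_obs(); r=R.from_quat(o["orientation"]); s=r.inv().apply(np.array([x,y,z])-o["tool_pos"])/.04
    a=r.as_matrix()[:,0]; yaw=np.degrees(np.arctan2(a[1],a[0])); t=(yaw-head+180)%360-180
    print("t",o["t"],"pos",np.round(o["tool_pos"],4),"yaw",round(yaw,2),"F",np.round(o["wrist_force"],1),"w",o["grip_width"],"-> ",np.round(s,3),round(t/6,3))
E
python3 -c "
from h import *
print(grip_point_offset); to(.581,-.2215,.12,8.8)"
```

```text
0.0187
t 0.5 pos [ 0.2818 -0.5578  0.2313] yaw -63.2 F [-1.   0.1  0.7] w 0.08528300060773147 ->  [ -4.131 -10.468   2.783] -11.999
```

carry_out:
  commands:
    - [-4.13,-10.47,2.0,-12,60]
    - [-4.13,-10.47,2.0,-12,60]
    - [-4.13,-10.47,2.0,-12,60]
    - [-4.13,-10.47,2.0,-12,60]
    - [-4.13,-10.47,2.0,-12,60]

```text
t: 0.92
tool_pos: [0.4191, -0.4033, 0.1948]
orientation: [0.972, -0.234, 0.0, 0.0]
wrist_force: [0.8, -0.5, -0.2]
grip_width: 0.06
```

```bash
python3 -c "
from h import *
to(.581,-.2215,.12,8.8)"
```

```text
t 0.9167 pos [ 0.4191 -0.4033  0.1948] yaw -27.07 F [ 0.8 -0.5 -0.2] w 0.0600171695884348 ->  [ 1.534 -5.889  1.869] -5.979
```

carry_out:
  commands:
    - [1.53,-5.89,1.0,-5.98,60]
    - [1.53,-5.89,1.0,-5.98,60]
    - [1.53,-5.89,1.0,-5.98,60]
    - [1.53,-5.89,1.0,-5.98,60]
    - [1.53,-5.89,1.0,-5.98,60]

```text
t: 1.33
tool_pos: [0.5568, -0.2501, 0.1611]
orientation: [0.997, 0.077, 0.0, 0.0]
wrist_force: [0.7, -1.0, 0.1]
grip_width: 0.06
```

```bash
python3 - <<'E'
from h import *
to(.581,-.2215,.12,8.8)
c=camera_model("wrist"); f=240/np.tan(np.radians(c["fov_y"]/2))
im,d=read_camera("wrist"); cv2.imwrite("pics/w1.png",im[...,::-1])
v,u=np.mgrid[:480,:640]; x=u-c["cx"]; y=v-c["cy"]; r=np.hypot(x,y)+1e-9; th=r/f
ok=(d>0)&(th<1.3); z=d; rho=np.tan(np.minimum(th,1.4))*z
P=np.stack([x/r*rho,y/r*rho,z,np.ones_like(z)],-1)@np.linalg.inv(c["view"]).T
P=P[ok][:,:3]; H=P[(P[:,2]>.038)&(P[:,2]<.05)&(abs(P[:,0]-.58)<.05)&(abs(P[:,1]+.22)<.08)]
print(len(H),cv2.minAreaRect((H[:,:2]*1000).astype(np.float32)))
for n in ("probe_handle","nut_center"):
    for q in outline_of("wrist",n)[:2]: print(n,q["score"],q["bbox"])
E
```

```text
t 1.3333 pos [ 0.5568 -0.2501  0.1611] yaw 8.78 F [ 0.7 -1.   0.1] w 0.05999743422728515 ->  [ 0.706 -0.614  1.027] -0.004
3051 ((580.832763671875, -219.01780700683594), (18.558155059814453, 88.94731903076172), 9.171298027038574)
probe_handle 0.83 [357.8, 129.4, 40.5, 256.8]
```

View pics/w1.png

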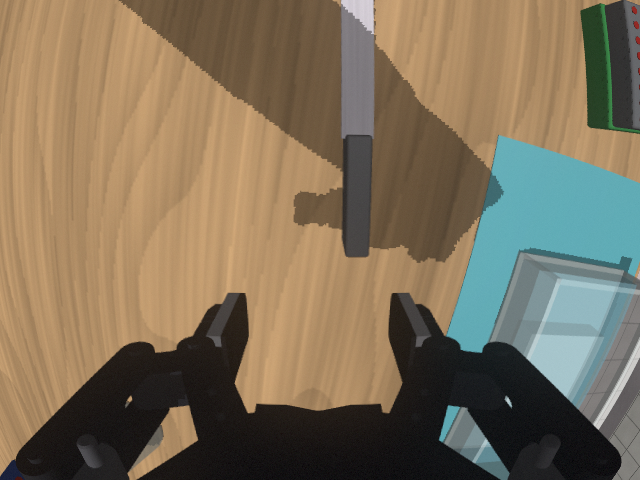

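The handle lies ahead and slightly to the right in the wrist view (357,195), and depth puts its centre at (581,-219.5) with heading about 9°. I go above it, then down to TCP z 12 mm.

carry_out:
  commands:
    - [0.71,-0.65,0.5,-0.03,50]
    - [0.71,-0.65,1.0,-0.03,50]
    - [0.71,-0.65,2.0,-0.03,50]
    - [0.71,-0.65,2.9,-0.03,50]
    - [0.71,-0.65,2.9,-0.03,50]

```text
t: 1.9
tool_pos: [0.5734, -0.2201, 0.0381]
orientation: [0.997, 0.074, -0.006, -0.003]
wrist_force: [-1.2, 0.8, -2.0]
grip_width: 0.0497
```

```bash
python3 -c "
from h import *
to(.581,-.2195,.012,9)"
```

```text
t 1.9 pos [ 0.5734 -0.2201  0.0381] yaw 8.47 F [-1.2  0.8 -2. ] w 0.04966925152976281 ->  [0.197 0.019 0.649] -0.088
```

carry_out:
  commands:
    - [0,0,0,0,50]
    - [0,0,0,0,50]

```text
t: 2.07
tool_pos: [0.5806, -0.2233, 0.0469]
orientation: [0.997, 0.074, 0.001, 0.001]
wrist_force: [0.5, 0.1, -0.0]
grip_width: 0.05
```

```bash
python3 -c "
from h import *
to(.581,-.2195,.012,9)"
```

```text
t 2.0667 pos [ 0.5806 -0.2233  0.0469] yaw 8.5 F [ 0.5  0.1 -0. ] w 0.05000062748452958 ->  [ 0.023 -0.094  0.872] -0.083
```

carry_out:
  commands:
    - [0.02,-0.09,0.4,-0.08,50]
    - [0.02,-0.09,0.87,-0.08,50]
    - [0.02,-0.09,0.87,-0.08,50]
    - [0.02,-0.09,0.87,-0.08,50]

```text
t: 2.4
tool_pos: [0.581, -0.2191, 0.0122]
orientation: [0.997, 0.079, 0.001, 0.001]
wrist_force: [-0.5, -0.9, -0.1]
grip_width: 0.05
```

```bash
python3 -c "
from h import *
to(.581,-.2195,.012,9)"
```

```text
t 2.4 pos [ 0.581  -0.2191  0.0122] yaw 9.04 F [-0.5 -0.9 -0.1] w 0.049953883924044616 ->  [-0.001  0.01   0.006] 0.006
```

carry_out:
  commands:
    - [0,0,0,0,10]
    - [0,0,0,0,10]
    - [0,0,0,0,10]
    - [0,0,0,0,10]
    - [0,0,0,0,10]

```text
t: 2.82
tool_pos: [0.5817, -0.2192, 0.0125]
orientation: [0.997, 0.079, 0.001, 0.001]
wrist_force: [0.2, -0.2, 6.1]
grip_width: 0.0173
```

carry_out:
  commands:
    - [0,0,0,0,10]
    - [0,0,0,0,10]
    - [0,0,-0.25,0,10]
    - [0,0,-0.5,0,10]
    - [0,0,-0.75,0,10]

```text
t: 3.23
tool_pos: [0.5797, -0.2179, 0.0409]
orientation: [0.997, 0.079, -0.0, -0.0]
wrist_force: [-0.7, -0.4, -1.9]
grip_width: 0.0169
```

```bash
python3 - <<'E'
from h import *
to(.502,.010,.042,5.8)
for cam in("side","scene"):
    im,d=read_camera(cam); cv2.imwrite(f"pics/{cam}1.png",im[...,::-1])
    r=outline_of(cam,"probe_handle")[0]; P=cloud(cam,d,r["region"])
    H=P[P[:,2]>.06]; print(len(H),cv2.minAreaRect((H[:,:2]*1000).astype(np.float32)),np.median(H[:,2]))
    S=P[(P[:,1]>-.16)]
    if len(S)>50:
        c=S.mean(0); u=np.linalg.svd(S-c,full_matrices=False)[2][0]; print(c,u, S[:,1].max())
    for n in("nut_center",):
        for q in outline_of(cam,n)[:1]: print(n,q["score"],q["bbox"],ray(cam,*q["bbox"][:2],.008))
E
```

```text
t 3.2333 pos [ 0.5797 -0.2179  0.0409] yaw 9.09 F [-0.7 -0.4 -1.9] w 0.016905463608627453 ->  [-1.018 -5.932 -0.024] 0.548
337 ((579.974853515625, -231.72715759277344), (18.699384689331055, 70.84228515625), 8.898781776428223) 0.07103068862686246
[ 0.54713262 -0.02125102  0.04965723] [-0.12420035  0.98641189 -0.10754465] 0.12767189353283204
nut_center 0.5 [260.2, 199.6, 16.6, 12.3] [0.48051365 0.22223659 0.008     ]
465 ((551.2998046875, -125.57131958007812), (72.1036148071289, 284.96771240234375), 3.92313551902771) 0.07266238248514922
[ 0.55448199 -0.05108288  0.05490354] [ 0.15910342 -0.98537562  0.0609999 ] 0.0650625979162609
nut_center 0.46 [355.2, 160.8, 11.7, 3.3] [0.4884377  0.21476666 0.008     ]
```

```bash
python3 - <<'E'
from h import *
im,d=read_camera("side"); m=np.ones_like(d,bool); P=cloud("side",d,m)
o=np.array([.581,-.2185]); a=np.radians(9); h=np.array([-np.sin(a),np.cos(a)]); l=np.array([np.cos(a),np.sin(a)])
s=(P[:,:2]-o)@h; w=(P[:,:2]-o)@l
for s0 in range(-40,250,15):
    k=(abs(s*1000-s0)<7)&(abs(w)<.009)&(P[:,2]>.012); print(s0,k.sum(),np.round(np.median(P[k,2]),4) if k.any() else "",end=" | ")
cv2.imwrite("pics/s2.png",im[...,::-1][150:390,200:440].repeat(2,0).repeat(2,1))
E
```

```text
-40 1524 0.2892 | -25 389 0.2453 | -10 355 0.1258 | 5 120 0.0812 | 20 61 0.4775 | 35 31 0.4888 | 50 0  | 65 9 0.0543 | 80 25 0.0551 | 95 33 0.0549 | 110 20 0.0546 | 125 3 0.0542 | 140 12 0.0554 | 155 41 0.0553 | 170 35 0.0551 | 185 39 0.0549 | 200 33 0.055 | 215 30 0.0548 | 230 33 0.055 | 245 19 0.0534 |
```

View pics/s2.png

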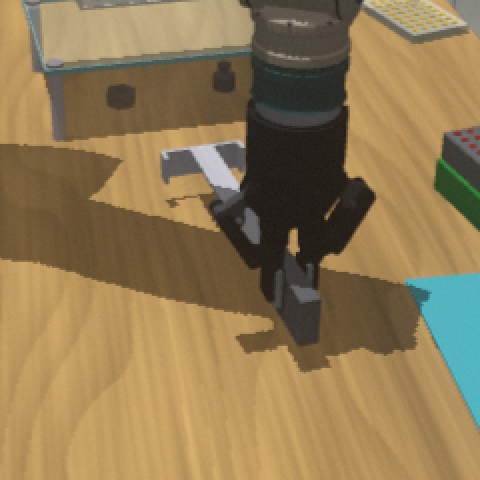

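The strip is level at 55 mm, so the lift is 27 mm and there is no sag. The crop shows the nut at (120,96) and the weight at (224,77), both undisturbed. Next I line up in front of the riser.

```bash
python3 -c "
from h import *
to(.516,-.108,.043,5.8)"
```

```text
t 3.5833 pos [ 0.5795 -0.2178  0.0396] yaw 9.09 F [ 0.7 -0.5 -2.3] w 0.016972822112256196 ->  [-1.135 -2.963 -0.081] 0.548
```

carry_out:
  commands:
    - [-0.3,-0.6,-0.08,0.2,10]
    - [-0.6,-1.3,-0.08,0.4,10]
    - [-0.9,-2.1,-0.08,0.55,10]
    - [-1.13,-2.7,-0.08,0.55,10]
    - [-1.13,-2.96,-0.08,0.55,10]

```text
t: 4.0
tool_pos: [0.5118, -0.1049, 0.0419]
orientation: [0.999, 0.051, -0.003, -0.002]
wrist_force: [-1.4, 0.5, -1.5]
grip_width: 0.0172
```

carry_out:
  commands:
    - [0,0,0,0,10]
    - [0,0,0,0,10]
    - [0,0,0,0,10]

```text
t: 4.25
tool_pos: [0.5181, -0.1093, 0.0437]
orientation: [0.999, 0.05, 0.001, 0.001]
wrist_force: [0.8, 0.4, -2.7]
grip_width: 0.0173
```

```bash
python3 - <<'E'
from h import *
to(.503,.024,.043,5.8)
im,d=read_camera("side"); cv2.imwrite("pics/s3.png",np.ascontiguousarray(im[...,::-1][130:290,180:390]).repeat(3,0).repeat(3,1))
P=cloud("side",d,np.ones_like(d,bool))
k=(P[:,2]>.048)&(P[:,2]<.06)&(P[:,1]>.08)&(P[:,1]<.148)&(abs(P[:,0]-.49)<.08)
print("blade top",np.round(np.percentile(P[k],[2,50,98],axis=0),4))
E
```

```text
t 4.25 pos [ 0.5181 -0.1093  0.0437] yaw 5.77 F [ 0.8  0.4 -2.7] w 0.01734677538820026 ->  [-0.04  -3.354  0.014] -0.005
blade top [[0.4543 0.0846 0.0483]
 [0.4813 0.1211 0.0573]
 [0.4989 0.1311 0.0598]]
```

View pics/s3.png

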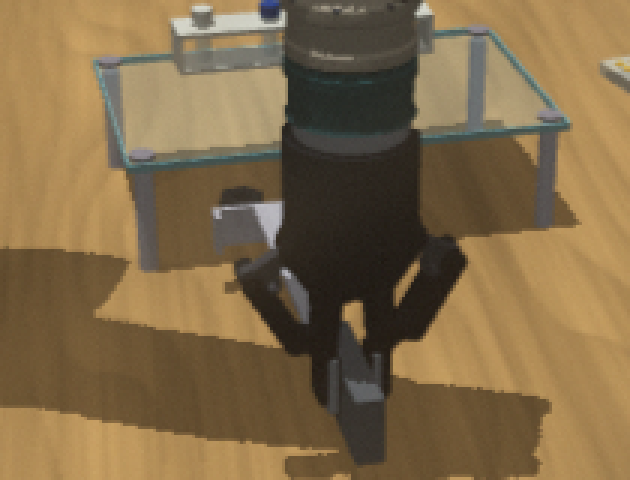

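The blade is level in front of the riser edge with the nut just beyond it at (240,195) in the crop. I slide in under the panel.

carry_out:
  commands:
    - [-0.05,-0.5,0,0,10]
    - [-0.05,-1.2,0,0,10]
    - [-0.05,-2.0,0,0,10]
    - [-0.05,-2.8,0,0,10]
    - [-0.05,-3.4,0,0,10]

```text
t: 4.72
tool_pos: [0.5018, 0.0277, 0.0436]
orientation: [0.999, 0.05, 0.0, -0.0]
wrist_force: [-0.6, 0.4, -1.7]
grip_width: 0.017
```

carry_out:
  commands:
    - [0,0,0,0,10]
    - [0,0,0,0,10]
    - [0,0,0,0,10]

```text
t: 4.97
tool_pos: [0.5022, 0.0259, 0.0437]
orientation: [0.999, 0.05, 0.001, 0.0]
wrist_force: [0.4, 0.4, -2.4]
grip_width: 0.0169
```

```bash
python3 - <<'E'
from h import *
to(.503,.026,.0135,5.8)
im,d=read_camera("scene"); a=im[...,::-1][100:220,280:480]
im,d=read_camera("side"); b=im[...,::-1][130:250,190:390]
cv2.imwrite("pics/s4.png",cv2.resize(np.vstack([a,b]),None,fx=2.5,fy=2.5,interpolation=2))
E
```

```text
t 4.9667 pos [0.5022 0.0259 0.0437] yaw 5.75 F [ 0.4  0.4 -2.4] w 0.01691911694378305 ->  [ 0.018 -0.002  0.754] -0.009
```

View pics/s4.png

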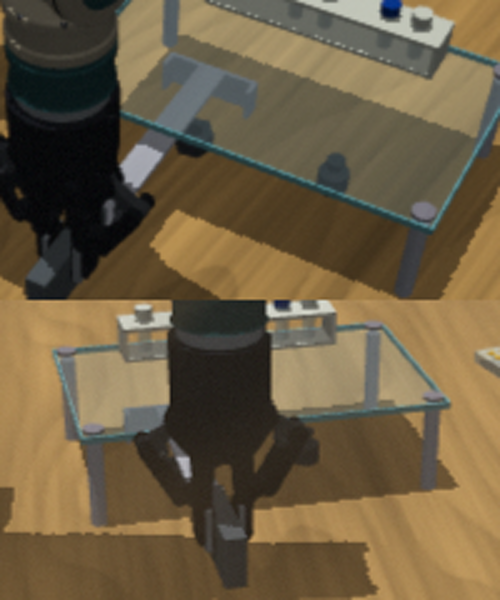

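The scene crop (top) shows the blade at (210,85), well behind the nut at (193,135), with the strip over it and the weight clear at (333,172). I lower behind the nut.

carry_out:
  commands:
    - [0,0,0.2,0,10]
    - [0,0,0.4,0,10]
    - [0,0,0.6,0,10]
    - [0,0,0.76,0,10]
    - [0,0,0.76,0,10]

```text
t: 5.48
tool_pos: [0.5006, 0.0265, 0.0124]
orientation: [0.999, 0.05, -0.001, -0.0]
wrist_force: [0.0, 0.2, -1.8]
grip_width: 0.0169
```

```bash
python3 - <<'E'
from h import *
to(.503,.026,.0130,5.8)
im,d=read_camera("scene"); P=cloud("scene",d,np.ones_like(d,bool))
k=(abs(P[:,1]-.245)<.04)&(abs(P[:,0]-.482)<.05)&(P[:,2]>.022)&(P[:,2]<.05)
q=P[k]; print(k.sum(), np.round(np.percentile(q,[2,50,98],axis=0),4))
E
```

```text
t 5.4833 pos [0.5006 0.0265 0.0124] yaw 5.76 F [ 0.   0.2 -1.8] w 0.01692779686798026 ->  [ 0.058  0.018 -0.016] -0.007Traceback (most recent call last):
  File "<stdin>", line 5, in <module>
    return _quantile_unchecked(
        a, q, axis, out, overwrite_input, method, keepdims, weights)
    return _ureduce(a,
                    func=_quantile_ureduce_func,
    ...<5 lines>...
                    overwrite_input=overwrite_input,
                    method=method)
    r = func(a, **kwargs)
    result = _quantile(arr,
                       quantiles=q,
    ...<2 lines>...
                       out=out,
                       weights=wgt)
    slices_having_nans = np.isnan(arr[-1, ...])
                                  ~~~^^^^^^^^^
IndexError: index -1 is out of bounds for axis 0 with size 0
```

carry_out:
  commands:
    - [0,0.15,0,0,10]
    - [0,0.35,0,0,10]
    - [0,0.6,0,0,10]
    - [0,0.85,0,0,10]
    - [0,1.1,0,0,10]

```text
t: 5.95
tool_pos: [0.5056, -0.0184, 0.013]
orientation: [0.999, 0.05, -0.0, 0.0]
wrist_force: [-0.3, 0.5, -2.7]
grip_width: 0.0171
```

carry_out:
  commands:
    - [0,0.25,0,0,10]
    - [0,0.5,0,0,10]
    - [0,0.75,0,0,10]
    - [0,1.0,0,0,10]
    - [0,1.2,0,0,10]

```text
t: 6.37
tool_pos: [0.5106, -0.0661, 0.0131]
orientation: [0.999, 0.05, 0.0, 0.0]
wrist_force: [0.3, 0.3, -2.1]
grip_width: 0.0169
```

```bash
python3 - <<'E'
from h import *
to(.517,-.1198,.0130,5.8)
im,d=read_camera("scene"); a=im[...,::-1][100:220,280:480]
im,d=read_camera("side"); b=im[...,::-1][130:250,190:390]
cv2.imwrite("pics/s5.png",cv2.resize(np.vstack([a,b]),None,fx=2.5,fy=2.5,interpolation=2))
E
```

```text
t 6.3667 pos [ 0.5106 -0.0661  0.0131] yaw 5.75 F [ 0.3  0.3 -2.1] w 0.016925953144559237 ->  [0.024 1.351 0.004] -0.009
```

View pics/s5.png

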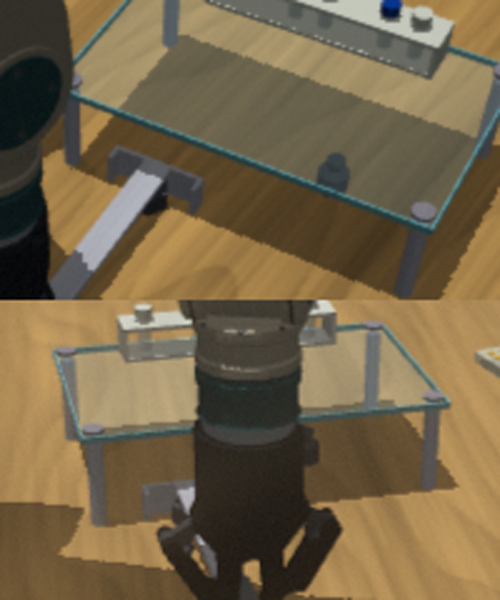

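The nut is coming along, visible between the flanges at (153,200) in the top crop, and the weight has not moved (333,172). I continue the drag.

carry_out:
  commands:
    - [0,0.2,0,0,10]
    - [0,0.45,0,0,10]
    - [0,0.7,0,0,10]
    - [0,0.95,0,0,10]
    - [0,1.15,0,0,10]

```text
t: 6.88
tool_pos: [0.5154, -0.1118, 0.0132]
orientation: [0.999, 0.05, 0.0, 0.0]
wrist_force: [0.2, 0.1, -2.5]
grip_width: 0.0174
```

carry_out:
  commands:
    - [0,0.1,0,0,10]
    - [0,0.18,0,0,10]
    - [0,0.2,0,0,10]
    - [0,0.2,0,0,10]

```text
t: 7.22
tool_pos: [0.5158, -0.1188, 0.0131]
orientation: [0.999, 0.05, -0.0, 0.0]
wrist_force: [-0.1, 0.2, -2.7]
grip_width: 0.0172
```

```bash
python3 - <<'E'
from h import *
to(.517,-.1198,.0120,5.8)
E
```

```text
t 7.2167 pos [ 0.5158 -0.1188  0.0131] yaw 5.77 F [-0.1  0.2 -2.7] w 0.01717175273940174 ->  [0.026 0.028 0.027] -0.006
```

carry_out:
  commands:
    - [0,0,0.02,0,10]
    - [0,0,0.03,0,10]
    - [0,0,0.03,0,25]
    - [0,0,0.03,0,45]
    - [0,0,0.03,0,45]

```text
t: 7.63
tool_pos: [0.5162, -0.1184, 0.0121]
orientation: [0.999, 0.051, 0.0, 0.0]
wrist_force: [-0.2, 0.4, -0.2]
grip_width: 0.0447
```

carry_out:
  commands:
    - [0,0,0,0,45]
    - [0,0,0,0,45]
    - [0,0,-0.5,0,45]
    - [0,0,-1.3,0,45]
    - [0,0,-2.3,0,45]

```text
t: 8.05
tool_pos: [0.5131, -0.1175, 0.1023]
orientation: [0.999, 0.05, -0.003, -0.001]
wrist_force: [1.5, -0.2, 0.0]
grip_width: 0.0452
```

carry_out:
  commands:
    - [0,0.8,-0.8,0,45]
    - [0,1.6,-1.6,0,45]
    - [0,2.4,-2,0,45]
    - [0,3.2,-2,0,45]
    - [0,4,-2,0,45]

```text
t: 8.47
tool_pos: [0.5335, -0.2803, 0.1868]
orientation: [0.999, 0.051, 0.002, 0.002]
wrist_force: [0.7, -0.2, -0.7]
grip_width: 0.0449
```

carry_out:
  commands:
    - [0,0.5,0,0,45]
    - [0,1,0,0,45]
    - [0,1,0,0,45]

```text
t: 8.72
tool_pos: [0.5365, -0.3215, 0.1839]
orientation: [0.999, 0.049, 0.001, 0.001]
wrist_force: [0.3, 0.2, -0.6]
grip_width: 0.0449
```

```bash
python3 - <<'E'
from h import *
to(.517,-.1198,.0120,5.8)
pics=[]
for cam in("scene","side"):
    im,d=read_camera(cam); pics.append(np.ascontiguousarray(im[...,::-1][100:330,180:480]))
    for n in("probe_handle","nut_center","weight_center"):
        for r in outline_of(cam,n)[:1]:
            P=cloud(cam,d,r["region"]); b=r["bbox"]
            print(cam,n,round(r["score"],2),np.round(b),np.round(ray(cam,b[0],b[1],.008),3),np.round(np.percentile(P,[2,50,98],axis=0),3).tolist() if len(P) else None)
    P=cloud(cam,d,np.ones_like(d,bool)); 
    H=P[(P[:,2]>.038)&(P[:,2]<.05)&(abs(P[:,0]-.516)<.04)&(abs(P[:,1]+.119)<.08)]
    print("handle",len(H),cv2.minAreaRect((H[:,:2]*1000).astype(np.float32)),np.median(H[:,2]))
    # riser front edge pixels for nut check
    print("edge below front origin",proj(cam,np.array([.557,.1595,0])))
cv2.imwrite("pics/s6.png",cv2.resize(np.hstack(pics),None,fx=1.33,fy=1.33))
E
```

```text
t 8.7167 pos [ 0.5365 -0.3215  0.1839] yaw 5.59 F [ 0.3  0.2 -0.6] w 0.04492300943837607 ->  [ 1.000e-03 -5.077e+00  4.284e+00] -0.035
scene probe_handle 0.9 [299. 236. 103. 115.] [ 0.512 -0.015  0.008] [[0.456, -0.164, 0.001], [0.511, -0.038, 0.029], [0.529, 0.12, 0.046]]
scene nut_center 0.47 [330. 202.   9.  13.] [0.51  0.089 0.008] [[0.499, 0.086, -0.001], [0.505, 0.096, 0.013], [0.509, 0.111, 0.023]]
handle 506 ((515.6434326171875, -120.42332458496094), (19.795513153076172, 92.32437896728516), 6.224405288696289) 0.04435913083074178
edge below front origin (np.float64(368.7813238837774), np.float64(193.00167308810086))
side nut_center 0.59 [266. 229.   5.   4.] [0.48  0.086 0.008] [[0.479, 0.086, 0.005], [0.481, 0.093, 0.01], [0.483, 0.096, 0.014]]
handle 329 ((515.0203857421875, -120.70645141601562), (18.734907150268555, 94.37600708007812), 5.58683967590332) 0.043056414505539875
edge below front origin (np.float64(297.99021011195305), np.float64(213.58887362878897))
```

View pics/s6.png

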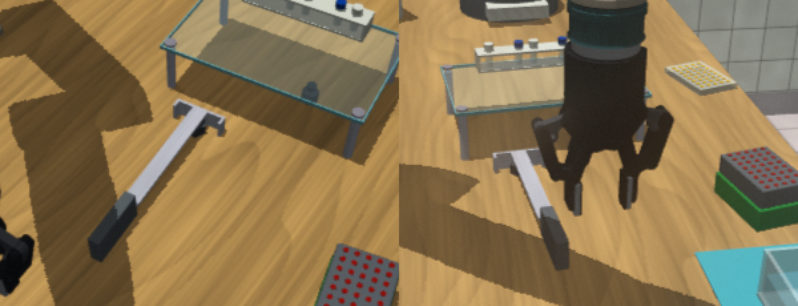

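The nut lies between the flanges, under the strip and in front of the riser (left panel, about (200,128)). The probe is flat, with its handle top at 44 mm. The weight is at full-picture pixel (413,169), the same as at the start, and the gripper is clear. I hand in.

```bash
python3 -c "
from h import *
print(finish_job())"
```

```text
the job is handed in; nothing more can be done
None
```

The nut is out from under the riser and the job is handed in, at about 9 s on the robot's clock. I took the probe by its handle, reached the blade in over the nut and down behind it, and dragged the nut straight out. I then laid the probe flat, let go and moved the gripper away.

What the last checks showed:
- **Nut:** it lies on the bench between the blade's flanges, near (0.495, 0.10). Its far side is about 35 mm in front of the riser's edge. The strip partly hides it, so this position is good to only about 1 cm. The nut detections disagreed, giving x 0.51 in one view and 0.48 in the other.
- **Probe:** it lies flat, with the handle top at 43–44 mm. I left it where the drag ended, so its strip passes over the nut.
- **Balance weight:** the network missed it in the final pictures. By eye it sits at the same pixel as at the start, to within a pixel.
- **Forces:** the readings between moves stayed below about 7 N at the wrist. The gripper never went near the nut.

One measuring script, a depth check of the lowered blade, found no points and stopped with an error. I went on the force reading and the later pictures instead.

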